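# Prime the line with the bench hand pump

## Task

Two bench priming pumps stand on the worktop: one is already primed, its steel indicator pin standing fully out; the other's pin is still low. Pump the unprimed one by pressing its black mushroom plunger with your fingertips from above, in full strokes all the way down and letting it spring all the way back up each time, until its pin stands as far out as on the primed pump, and leave the plunger up. Only press: do not grip the plunger, do not touch either pin, do not pump the primed one, and leave the bottles and the small filter where they stand.

Things in the scene. Friction and masses are not known exactly. Their poses are not given: they have to be found in the camera images.
- pump_a: the unprimed pump: a grey block 56 x 126 mm, top at z = 80 mm, on a dark foot plate 74 x 150 x 8 mm, fixed to the bench. Origin: centre of its underside; local y runs along the block. Black mushroom plunger on the local axis x = 0, y = -37.5 mm; indicator pin at x = 0, y = +37.5 mm (steel collar, top at z = 88 mm). 
- plunger_a_top (a point): centre of the top face of the black plunger head of the pump (flat round head 38 mm in diameter, 14 mm thick from its underside cone to the top; rod 12 mm); at rest z = 0.124, bottomed z = 0.104. It moves with the plunger
- plunger_a (a joint): unprimed pump: plunger's vertical slide in m: 0 = up at rest, 0.020 = bottomed. Spring: about 4 N at the top, 12 N at the bottom, plus about 1.5 N of ratchet. A ratchet lifts the pin on the down stroke: each full stroke (17 mm or more, then back to within 2 mm of the top) lifts it 6.5 mm (the first 2 to 8 mm); short strokes lift it little or not at all. 3 to 5 strokes are needed; more do no harm.
- pin_a (a joint): unprimed pump: steel pin's vertical slide in m (8 mm rod, 11 mm head, its top at z = 0.091 + value): 0 = in, 0.032 to 0.033 = fully out, stop 0.034. It starts somewhere between 0 and 0.013, stays where the ratchet leaves it, and is fully out above 0.029.
- pump_b: the primed pump, of the same make; leave it alone: a grey block 56 x 126 mm, top at z = 80 mm, on a dark foot plate 74 x 150 x 8 mm, fixed to the bench. Origin: centre of its underside; local y runs along the block. Black mushroom plunger on the local axis x = 0, y = -37.5 mm; indicator pin at x = 0, y = +37.5 mm (steel collar, top at z = 88 mm). 
- plunger_b_top (a point): centre of the top face of the black plunger head of the pump (flat round head 38 mm in diameter, 14 mm thick from its underside cone to the top; rod 12 mm); at rest z = 0.124, bottomed z = 0.104. It moves with the plunger
- plunger_b (a joint): primed pump: plunger's vertical slide in m: 0 = up at rest, 0.020 = bottomed. Spring: about 4 N at the top, 12 N at the bottom, plus about 1.5 N of ratchet. It must not be pressed.
- pin_b (a joint): primed pump: steel pin's vertical slide in m (8 mm rod, 11 mm head, its top at z = 0.091 + value): 0 = in, 0.032 to 0.033 = fully out, stop 0.034. It starts at 0.0325 and stays there.
- blue_cap_bottle: bystander: loose clear bottle with a blue cap, 47 mm in diameter, 122 mm high, between the two pumps; origin at the centre of its underside
- rinse_bottle: bystander: loose white bottle with a red cap, 56 mm in diameter, 132 mm high, behind the pumps; origin at the centre of its underside
- syringe_filter: bystander: loose small white disc filter, 27 mm in diameter, 16 mm high, in front between the pumps; origin at the centre of its underside
Not all that is in view belongs to the job. What is shaped like the pump_a but turquoise is not meant.

How it is judged:
By the outcome, as a careful person would: the job done as asked, in the order asked, and still so for the second after the job is handed in, with the robot touching nothing.
It also fails if it takes over 38 s, if anything falls off the work surface, if the arm or the gripper's body presses on something with over 40 N, if the wrist force passes 120 N, or if a joint passes its speed limit or range.

## Robot

A 6-joint arm with a two-finger parallel gripper is mounted at the origin on a cart in front of the work surface, level with it; the furniture and walls round the work are solid. World frame = base frame: x ahead of the robot, y to its left, z up, the work surface at z = 0. Lengths are in mm, angles in rad, forces in N, time in s.
With the tool pointing down it reaches from about 300 to 775 mm from the base axis. Payload 14.6 kg.
Tool frame: the origin (TCP) lies at the very end of the fingers, on their centre line; the grasp point (between the pads) lies 19 mm behind it; z points along the fingers, y is the direction in which the jaws open and shut (so a half turn about z gives the same grasp; the last joint's range is limited). The gripper opens to 94 mm and grips with 3 to 60 N. Pads are 16 mm wide; open, the fingers measure 119 mm over their backs; the gripper's body (75 mm by 177 mm) begins 78 mm behind the grasp point.
Start: joints at [1.156, 0.3, 1.521, -0, 1.321, -0.067], TCP at [187.454, 517.059, 205.446] pointing down, gripper open.
Joint ranges: [-3.03, 3.03], [-0.79, 2.21], [0.23, 2.52], [-1.04, 4.18], [0, 3.07], [-2.55, 2.55]. Speed limits (rad/s): [2.22, 2.22, 2.57, 3.14, 3.14, 3.14].

## Interface

Orientations are given as [roll, pitch, yaw] about the fixed x, y, z axes, in that order (R = Rz(yaw) Ry(pitch) Rx(roll)).
In Python, from cell import manip gives the robot as it stands.
- The arm moves only by the shell command python3 -m pendant 'ROWS' [FORCE]. ROWS is JSON, a list of rows, each an object with "claw": the finger opening in m, from 0 to 0.094; "delta_pos": the shift along the tool's x, y, z in m, a list of three; "rotation": the turn, a rotation vector about the tool's x, y, z in rad, a list of three. A call has 1 to 10 rows; each row is the pose to reach, as a shift and turn from the pose measured when the call began, along the tool's axes at that moment; what a row does not reach only later rows make up. A row lasts 1/8 s, in which the tool goes at most 62.5 mm and 10.7 degrees, less where a joint would pass 70% of its speed; a pose out of reach is approached as far as the arm can. A call with a gripper value outside its range is refused whole. The fingers move at their own pace and stop on an object; FORCE is the grip in N (left out, the last holds). Time passes only in rows, so rows that repeat a pose let the fingers close. It gives the time, the measured TCP pose, the force and the opening at its end, in the units of the state.
- manip.read_state(): the state, without advancing time (a new reading comes with each control period).
- manip.camera(name): name is "scene" or "top"; returns the picture (420x560x3 uint8, red, green, blue); there is no depth.
- manip.camera_model(name): a dict with "fx", "fy", "cx", "cy" (pixels), "cam_to_world" (4x4, takes a point from camera to world coordinates). Camera axes: x right, y up, looking along -z (the intrinsics and any distortion apply to the point x, -y, -z); pixel columns grow to the right and rows downward; lengths in mm; the calibration is good to about 2 mm. A picture is of the moment at which its call begins. camera_model takes no time and is no camera call.
- manip.sign_off(): hands the job in, once; it reports no verdict.
The state is a dict: "clock": time; "joints": joint angles; "qd": joint speeds; "effort": joint torques, N m; "eef_pos": TCP position; "eef_rot": TCP orientation; "wrist_force": force on the tool from outside, world axes, zero at the start; "moment": the same for the moment, N m; "finger_gap": finger opening in mm.
Only numpy, scipy, OpenCV 4.12 (cv2) and the standard library are available. Lean on these libraries where they do the work, as an engineer would, in place of code of your own. Each camera call takes 0.05 s, during which the arm holds its last target.

## Working session

There is one attempt and no reset: what is moved stays moved. The work goes in short steps, Python scripts to look and compute and a shell command to move; the robot and the scene stay as the last step left them, time stands still between calls to the robot, and variables do not carry over. Pictures are saved under pics/ and viewed, and the job is handed in when it is done.

```bash
ls; mkdir -p pics; python3 - <<'E'
from cell import manip
import cv2
for n in ("scene","top"):
    cv2.imwrite(f"pics/{n}0.png",manip.camera(n)[:,:,::-1])
    print(n,manip.camera_model(n))
print(manip.read_state())
E
```

```text
pics
scene {'fx': 523.0792957170154, 'fy': 523.0792957170154, 'cx': 275.75889569533643, 'cy': 203.40748635530028, 'cam_to_world': array([[-5.71076432e-01, -6.35826576e-01,  5.19226613e-01,
         1.23813009e+03],
       [ 8.20801389e-01, -4.51924414e-01,  3.49355699e-01,
         4.80551229e+02],
       [ 1.25215449e-02,  6.25690730e-01,  7.79970718e-01,
         1.11861583e+03],
       [ 0.00000000e+00,  0.00000000e+00,  0.00000000e+00,
         1.00000000e+00]])}
top {'fx': 447.07349520626116, 'fy': 447.07349520626116, 'cx': 287.69566149425907, 'cy': 210.98164475951145, 'cam_to_world': array([[-2.72606043e-02,  9.81723357e-01, -1.88351028e-01,
         3.78089750e+02],
       [-9.99626365e-01, -2.63957722e-02,  7.09883396e-03,
         8.04217337e+00],
       [ 1.99742026e-03,  1.88474172e-01,  9.82076116e-01,
         1.00194727e+03],
       [ 0.00000000e+00,  0.00000000e+00,  0.00000000e+00,
         1.00000000e+00]])}
{'clock': 0.1, 'joints': array([ 1.15639299e+00,  3.00399515e-01,  1.52149276e+00, -1.77201414e-05,
        1.32071349e+00, -6.65948260e-02]), 'qd': array([-0.00124805, -0.00116951, -0.00049869, -0.00250469,  0.00058376,
       -0.00219186]), 'effort': array([ 5.08359644e-04, -5.32641578e+01, -3.53280866e+01,  7.08890310e-02,
        2.34923355e-02, -1.11461284e-04]), 'eef_pos': array([187.37322341, 516.85551832, 204.96296259]), 'eef_rot': array([-3.14058065e+00, -5.02915145e-05,  2.79378851e+00]), 'wrist_force': array([-0.29512023,  0.14664566,  0.437723  ]), 'moment': array([ 0.02825103, -0.05711221, -0.01637119]), 'finger_gap': 93.8547983663283}
```

View pics/scene0.png

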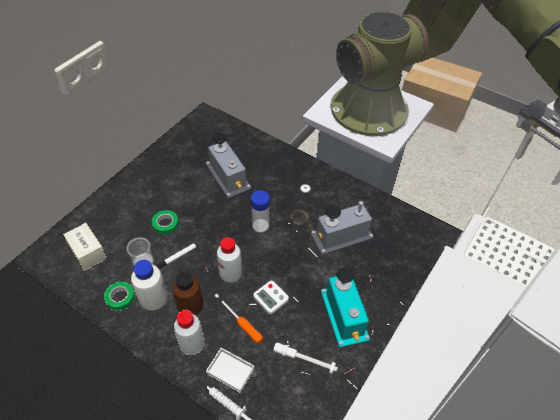

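View pics/top0.png

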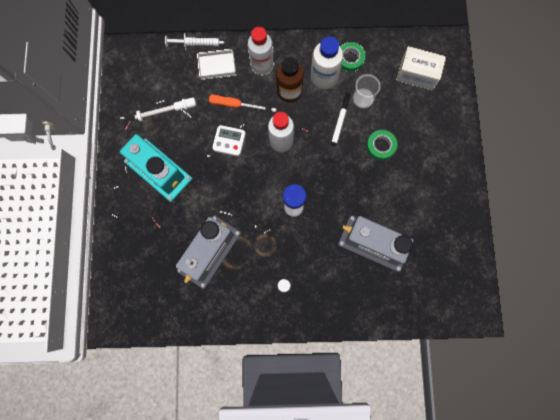

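Two grey pumps are in view: the top view shows them at (208,250) and (377,243), the scene view at (342,228) and (228,166). The turquoise one at top (155,167) is a decoy. I'll enlarge the grey ones to compare their pins.

```bash
python3 - <<'E'
import cv2,numpy as np
s=cv2.imread("pics/scene0.png");t=cv2.imread("pics/top0.png")
f=lambda im,x,y,w=90,h=70:cv2.resize(im[y-h//2:y+h//2,x-w//2:x+w//2],(400,300),interpolation=cv2.INTER_CUBIC)
cv2.imwrite("pics/crop.png",np.vstack([np.hstack([f(s,342,225),f(s,228,166)]),np.hstack([f(t,208,250),f(t,377,243)])]))
E
```

```text
(no output)
```

View pics/crop.png

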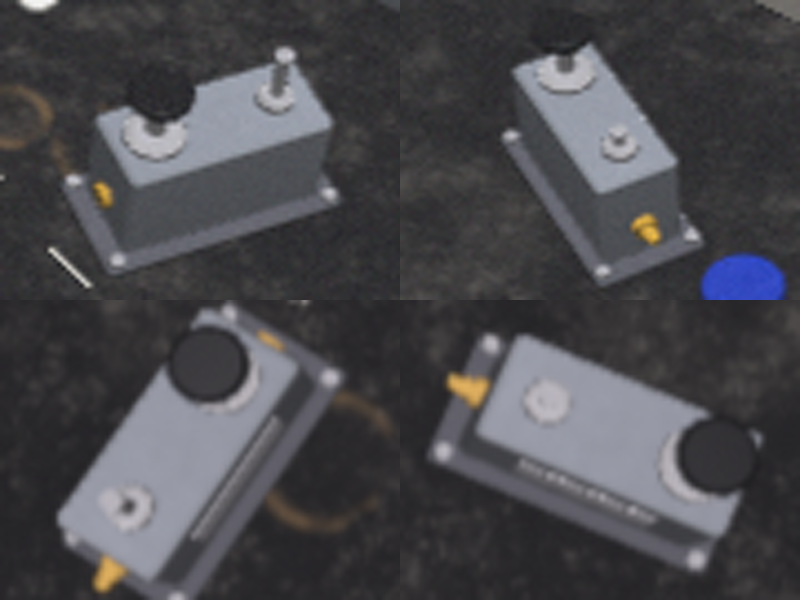

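The crop settles which is which. The pump at top (208,250) / scene (342,228) has a tall pin, so it is primed. The grey pump at top (377,243) / scene (228,166) has its pin low, at about (365,232) in the top view, and that's the one to press. Next I'll measure its plunger head at top (403,244).

```bash
cat > h.py <<'E'
import numpy as np,cv2
from cell import manip
def ray(n,u,v):
    m=manip.camera_model(n);T=m["cam_to_world"]
    d=T[:3,:3]@np.array([(u-m["cx"])/m["fx"],-(v-m["cy"])/m["fy"],-1]);return T[:3,3],d
def onz(n,u,v,z):
    o,d=ray(n,u,v);return o+d*(z-o[2])/d[2]
def proj(n,p):
    m=manip.camera_model(n);T=m["cam_to_world"];q=T[:3,:3].T@(np.asarray(p)-T[:3,3])
    return m["cx"]+m["fx"]*q[0]/-q[2],m["cy"]-m["fy"]*q[1]/-q[2]
E
python3 - <<'E'
from h import *
t=cv2.imread("pics/top0.png");s=cv2.imread("pics/scene0.png")
g=t.max(2)
x0,y0=385,225
for th in (60,75,90):
    m=(g[y0:265,x0:425]<th).astype(np.uint8)
    n,l,st,c=cv2.connectedComponentsWithStats(m)
    print(th,[(st[i],c[i]+[x0,y0]) for i in range(1,n) if st[i][4]>60])
# circle
G=cv2.resize(t[y0:265,x0:425],None,fx=8,fy=8,interpolation=cv2.INTER_CUBIC)
c=cv2.HoughCircles(cv2.cvtColor(G,6),cv2.HOUGH_GRADIENT,1,50,param1=100,param2=20,minRadius=60,maxRadius=100)
for q in c[0][:3]:
    u,v=(q[0]+.5)/8-.5+x0,(q[1]+.5)/8-.5+y0
    print("circle",u,v,q[2]/8,onz("top",u,v,124))
print("pin",onz("top",365,232,94))
# block top face
m=cv2.inRange(t,(120,105,100),(190,180,175))[205:280,330:425]
m=cv2.morphologyEx(m,cv2.MORPH_OPEN,np.ones((3,3)))
ct=max(cv2.findContours(m,0,1)[0],key=cv2.contourArea)
print("face area",cv2.contourArea(ct))
r=cv2.minAreaRect(ct);b=cv2.boxPoints(r)+[330,205];print(r)
P=np.array([onz("top",*q,80) for q in b]);print(P, P.mean(0),[np.linalg.norm(P[i]-P[i-1]) for i in range(4)])
print("B pump", onz("top",209.5,230,124))
E
```

```text
60 [(array([  5,   0,  35,  40, 948], dtype=int32), array([411.342827  , 243.15611814]))]
75 [(array([   0,    0,   40,   40, 1039], dtype=int32), array([410.63618864, 242.32723773]))]
90 [(array([   0,    0,   40,   40, 1060], dtype=int32), array([410.43490566, 242.35283019]))]Traceback (most recent call last):
  File "<stdin>", line 12, in <module>
TypeError: 'NoneType' object is not subscriptable
```

```bash
python3 - <<'E'
from h import *
t=cv2.imread("pics/top0.png")
x0,y0=380,220
G=cv2.resize(t[y0:268,x0:428],None,fx=8,fy=8,interpolation=cv2.INTER_CUBIC)
gg=cv2.GaussianBlur(cv2.cvtColor(G,6),(0,0),3)
cl=np.clip(gg.astype(float)*3,0,255).astype(np.uint8)
c=cv2.HoughCircles(cl,cv2.HOUGH_GRADIENT,1,20,param1=40,param2=12,minRadius=65,maxRadius=90)
if c is not None:
  for q in c[0][:3]:
    u,v=(q[0]+.5)/8-.5+x0,(q[1]+.5)/8-.5+y0
    print("circle",u,v,q[2]/8,onz("top",u,v,124))
    cv2.circle(cl,(int(q[0]),int(q[1])),int(q[2]),255,1)
cv2.imwrite("pics/head.png",cl)
m=cv2.inRange(t,(90,80,75),(200,190,185))[205:280,330:425]
m=cv2.morphologyEx(m,cv2.MORPH_OPEN,np.ones((3,3)))
ct=max(cv2.findContours(m,0,1)[0],key=cv2.contourArea)
r=cv2.minAreaRect(ct);b=cv2.boxPoints(r)+[330,205]
P=np.array([onz("top",*q,80) for q in b]);print(P.round(), P.mean(0),[np.linalg.norm(P[i]-P[i-1]) for i in range(4)])
print("collar/pin",onz("top",365,232,90), "head by eye",onz("top",403.3,244,124))
print("bottle",onz("top",294,195,122),"B plunger",onz("top",209.5,230,124),"filter",onz("top",284,286,16),"rinse",onz("top",281,120,132))
E
```

```text
circle 403.25 243.5 9.2 [ 475.03337983 -224.44138827  124.        ]
circle 396.25 255.625 10.6125 [ 451.54374259 -208.88244531  124.        ]
[[ 482. -100.   80.]
 [ 550. -133.   80.]
 [ 488. -260.   80.]
 [ 422. -226.   80.]] [ 485.414599   -179.92887038   80.        ] [np.float64(139.33404052825415), np.float64(75.111658580647), np.float64(141.24816242355007), np.float64(74.2959413489861)]
collar/pin [ 504.65816912 -156.47541021   90.        ] head by eye [ 474.04187242 -224.46474703  124.        ]
bottle [579.3400108 -11.9316729 122.       ] B plunger [512.25531754 157.72663494 124.        ] filter [401.28098711  13.48252929  16.        ] rinse [736.24951325  10.34717257 132.        ]
```

View pics/head.png

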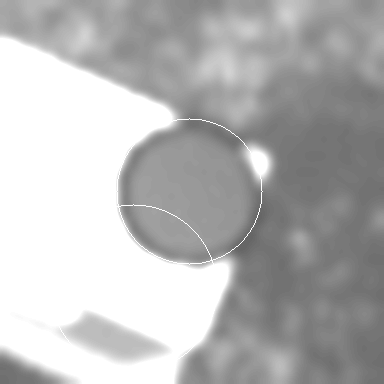

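The Hough circle on the head gives a centre of (475, -224) at z = 124. The pin lies 75 mm away, which agrees with the drawing. I'll close the fingers and cross over at z of about 215, above everything.

```bash
python3 -m pendant '[{"claw":0,"delta_pos":[-0.04,-0.046,-0.01],"rotation":[0,0,0]},{"claw":0,"delta_pos":[-0.08,-0.092,-0.01],"rotation":[0,0,0]},{"claw":0,"delta_pos":[-0.12,-0.138,-0.01],"rotation":[0,0,0]},{"claw":0,"delta_pos":[-0.16,-0.183,-0.01],"rotation":[0,0,0]},{"claw":0,"delta_pos":[-0.2,-0.229,-0.01],"rotation":[0,0,0]},{"claw":0,"delta_pos":[-0.24,-0.275,-0.01],"rotation":[0,0,0]},{"claw":0,"delta_pos":[-0.28,-0.32,-0.01],"rotation":[0,0,0]},{"claw":0,"delta_pos":[-0.32,-0.366,-0.01],"rotation":[0,0,0]},{"claw":0,"delta_pos":[-0.36,-0.412,-0.01],"rotation":[0,0,0]},{"claw":0,"delta_pos":[-0.4,-0.458,-0.01],"rotation":[0,0,0]}]'
cat > go.py <<'E'
from h import *
from scipy.spatial.transform import Rotation as R
import sys
s=manip.read_state();t=np.array([float(a) for a in sys.argv[1:4]])
M=R.from_euler('xyz',s["eef_rot"]).as_matrix()
print(s["clock"],s["eef_pos"],s["eef_rot"],s["wrist_force"],s["finger_gap"],"tool delta mm",(M.T@(t-s["eef_pos"])).round(1))
E
python3 go.py 475 -224.5 160
```

```text
clock: 1.35
eef_pos: [407.6, -52.2, 215.5]
eef_rot: [-3.141, 0.0, 2.793]
wrist_force: [0.7, 0.6, 0.9]
finger_gap: 0.6
1.35 [407.57038646 -52.16602842 215.45112862] [-3.14070637e+00  2.38627702e-04  2.79344849e+00] [0.74552203 0.57817748 0.9211299 ] 0.5667186573946691 tool delta mm [-122.2 -138.9   55.6]
```

```bash
python3 -m pendant '[{"claw":0,"delta_pos":[-0.041,-0.046,0],"rotation":[0,0,0]},{"claw":0,"delta_pos":[-0.081,-0.092,0],"rotation":[0,0,0]},{"claw":0,"delta_pos":[-0.122,-0.139,0.02],"rotation":[0,0,0]},{"claw":0,"delta_pos":[-0.122,-0.139,0.055],"rotation":[0,0,0]},{"claw":0,"delta_pos":[-0.122,-0.139,0.055],"rotation":[0,0,0]},{"claw":0,"delta_pos":[-0.122,-0.139,0.055],"rotation":[0,0,0]}]'
python3 go.py 475 -224.5 124
python3 - <<'E'
from h import *
s=manip.camera("scene")[:,:,::-1];t=manip.camera("top")[:,:,::-1]
f=lambda im,x,y,w=120,h=90:cv2.resize(im[y-h//2:y+h//2,x-w//2:x+w//2],(400,300),interpolation=cv2.INTER_CUBIC)
print(proj("top",manip.read_state()["eef_pos"]),proj("scene",manip.read_state()["eef_pos"]))
cv2.imwrite("pics/over.png",np.hstack([f(s,228,156),f(t,385,243)]))
E
```

```text
clock: 2.1
eef_pos: [475.1, -224.2, 161.9]
eef_rot: [-3.141, 0.001, 2.794]
wrist_force: [-0.1, 0.2, 0.6]
finger_gap: 0.6
2.1 [ 475.13696047 -224.17561511  161.92212809] [-3.14058109e+00  1.34998649e-03  2.79405220e+00] [-0.12618386  0.15272164  0.63260068] 0.6056483412160695 tool delta mm [ 0.1 -0.3 37.9]
(np.float64(408.305512434488), np.float64(240.94473677733205)) (np.float64(217.40551406846313), np.float64(126.10632075942515))
```

View pics/over.png

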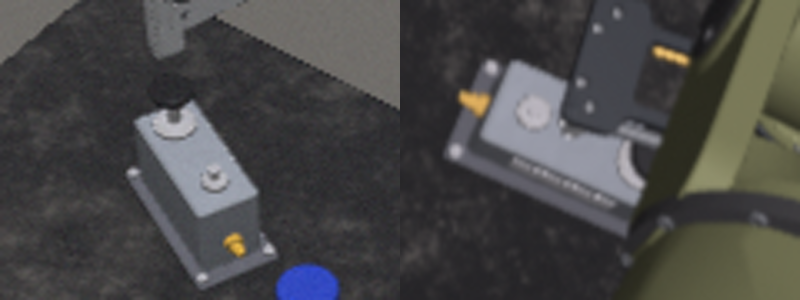

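The scene view shows the fingertips at about (217,127), right above the black head at (220,139), and the view from above agrees. Pressing the first stroke.

```bash
python3 -c "
from h import *
print(proj('scene',[475,-224.5,124]))"; python3 -m pendant '[{"claw":0,"delta_pos":[0,0,0.03],"rotation":[0,0,0]},{"claw":0,"delta_pos":[0,0,0.045],"rotation":[0,0,0]},{"claw":0,"delta_pos":[0,0,0.055],"rotation":[0,0,0]},{"claw":0,"delta_pos":[0,0,0.0575],"rotation":[0,0,0]},{"claw":0,"delta_pos":[0,0,0.0575],"rotation":[0,0,0]},{"claw":0,"delta_pos":[0,0,0.0575],"rotation":[0,0,0]}]'; python3 go.py 475 -224.5 104
python3 - <<'E'
from h import *
s=manip.camera("scene")[:,:,::-1]
f=lambda im,x,y,w=100,h=75:cv2.resize(im[y-h//2:y+h//2,x-w//2:x+w//2],(600,450),interpolation=cv2.INTER_CUBIC)
cv2.imwrite("pics/down1.png",f(s,228,156))
E
```

```text
(np.float64(218.46354934088833), np.float64(136.46031006752006))
clock: 2.95
eef_pos: [475.8, -224.0, 106.4]
eef_rot: [-3.141, 0.004, 2.795]
wrist_force: [-5.4, 4.9, 11.8]
finger_gap: 0.4
2.95 [ 475.81497837 -223.9775555   106.37595409] [-3.14052653  0.00351785  2.79483969] [-5.41934081  4.8588925  11.84019338] 0.3781910591686261 tool delta mm [ 0.6 -0.8  2.4]
```

View pics/down1.png

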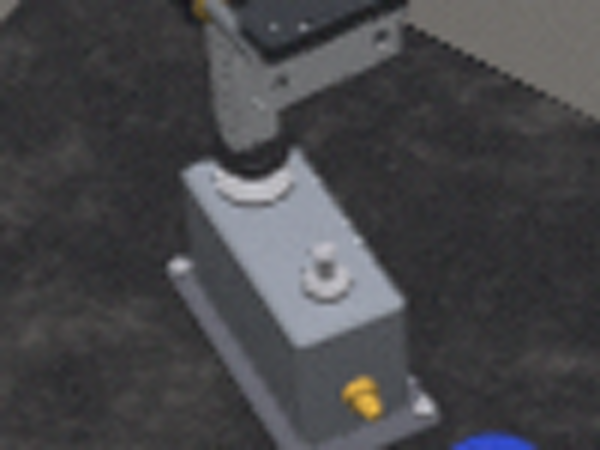

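The plunger is down 17.6 mm and the pin has risen, with a spring load of 12 N as expected. I'll press a little deeper to reach the bottom, then lift clear.

```bash
python3 -m pendant '[{"claw":0,"delta_pos":[0,0,0.005],"rotation":[0,0,0]},{"claw":0,"delta_pos":[0,0,0.005],"rotation":[0,0,0]},{"claw":0,"delta_pos":[0,0,0.005],"rotation":[0,0,0]}]';  python3 -m pendant '[{"claw":0,"delta_pos":[0,0,-0.015],"rotation":[0,0,0]},{"claw":0,"delta_pos":[0,0,-0.03],"rotation":[0,0,0]},{"claw":0,"delta_pos":[0,0,-0.03],"rotation":[0,0,0]},{"claw":0,"delta_pos":[0,0,-0.03],"rotation":[0,0,0]}]'; python3 go.py 475 -224.5 101.5
```

```text
clock: 3.38
eef_pos: [476.1, -224.0, 104.0]
eef_rot: [-3.14, 0.005, 2.795]
wrist_force: [-12.1, 3.9, 24.7]
finger_gap: 0.6
clock: 3.88
eef_pos: [475.8, -223.7, 133.6]
eef_rot: [-3.14, 0.004, 2.795]
wrist_force: [0.2, -0.3, -0.4]
finger_gap: 0.6
3.875 [ 475.77325158 -223.74962273  133.55660285] [-3.14013134  0.00424694  2.79534565] [ 0.18130211 -0.27434906 -0.37592555] 0.6289322577060565 tool delta mm [ 0.6 -0.9 32.1]
```

```bash
python3 -m pendant '[{"claw":0,"delta_pos":[0,0,0.015],"rotation":[0,0,0]},{"claw":0,"delta_pos":[0,0,0.026],"rotation":[0,0,0]},{"claw":0,"delta_pos":[0,0,0.032],"rotation":[0,0,0]},{"claw":0,"delta_pos":[0,0,0.032],"rotation":[0,0,0]},{"claw":0,"delta_pos":[0,0,0.032],"rotation":[0,0,0]}]';  python3 -m pendant '[{"claw":0,"delta_pos":[0,0,-0.015],"rotation":[0,0,0]},{"claw":0,"delta_pos":[0,0,-0.03],"rotation":[0,0,0]},{"claw":0,"delta_pos":[0,0,-0.03],"rotation":[0,0,0]},{"claw":0,"delta_pos":[0,0,-0.03],"rotation":[0,0,0]}]'; python3 go.py 475 -224.5 101.5
```

```text
clock: 4.5
eef_pos: [476.8, -224.3, 103.9]
eef_rot: [-3.14, 0.008, 2.795]
wrist_force: [-8.9, 4.8, 38.8]
finger_gap: 0.9
clock: 5.0
eef_pos: [476.3, -223.9, 132.7]
eef_rot: [-3.14, 0.006, 2.795]
wrist_force: [-0.9, 0.1, 0.6]
finger_gap: 0.6
5.0 [ 476.2619013  -223.92404795  132.65103242] [-3.1398263   0.00617984  2.79548389] [-0.87436748  0.11658302  0.56675219] 0.6399088027749955 tool delta mm [ 1.2 -0.9 31.1]
```

Bottomed, but at 39 N that was harder than needed. I'll command slightly less depth and correct the 1 mm drift.

```bash
python3 -m pendant '[{"claw":0,"delta_pos":[0.001,-0.001,0.014],"rotation":[0,0,0]},{"claw":0,"delta_pos":[0.001,-0.001,0.025],"rotation":[0,0,0]},{"claw":0,"delta_pos":[0.001,-0.001,0.03],"rotation":[0,0,0]},{"claw":0,"delta_pos":[0.001,-0.001,0.03],"rotation":[0,0,0]},{"claw":0,"delta_pos":[0.001,-0.001,0.03],"rotation":[0,0,0]}]';  python3 -m pendant '[{"claw":0,"delta_pos":[0,0,-0.015],"rotation":[0,0,0]},{"claw":0,"delta_pos":[0,0,-0.03],"rotation":[0,0,0]},{"claw":0,"delta_pos":[0,0,-0.03],"rotation":[0,0,0]},{"claw":0,"delta_pos":[0,0,-0.03],"rotation":[0,0,0]}]'; python3 go.py 475 -224.5 102.5
python3 - <<'E'
from h import *
s=manip.camera("scene")[:,:,::-1]
f=lambda im,x,y,w=100,h=75:cv2.resize(im[y-h//2:y+h//2,x-w//2:x+w//2],(600,450),interpolation=cv2.INTER_CUBIC)
cv2.imwrite("pics/up3.png",f(s,228,156))
E
```

```text
clock: 5.62
eef_pos: [475.8, -224.9, 104.0]
eef_rot: [-3.14, 0.009, 2.795]
wrist_force: [-4.8, 4.5, 30.2]
finger_gap: 0.4
clock: 6.12
eef_pos: [475.2, -224.6, 132.8]
eef_rot: [-3.14, 0.007, 2.795]
wrist_force: [-0.1, -0.3, -0.1]
finger_gap: 0.3
6.125 [ 475.17785024 -224.55653067  132.82087057] [-3.13991243  0.00729626  2.79547598] [-0.0640411  -0.31838539 -0.085188  ] 0.29397900251092507 tool delta mm [ 0.4  0.  30.3]
```

View pics/up3.png

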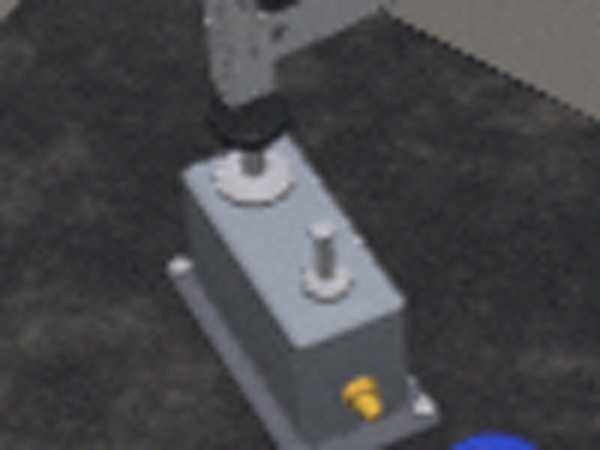

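After three full strokes the plunger is back up. The pin head has climbed from crop (325,250) to (320,230). I'll do two more strokes.

```bash
python3 -m pendant '[{"claw":0,"delta_pos":[0,0,0.014],"rotation":[0,0,0]},{"claw":0,"delta_pos":[0,0,0.025],"rotation":[0,0,0]},{"claw":0,"delta_pos":[0,0,0.03],"rotation":[0,0,0]},{"claw":0,"delta_pos":[0,0,0.03],"rotation":[0,0,0]},{"claw":0,"delta_pos":[0,0,0.03],"rotation":[0,0,0]}]';  python3 -m pendant '[{"claw":0,"delta_pos":[0,0,-0.015],"rotation":[0,0,0]},{"claw":0,"delta_pos":[0,0,-0.03],"rotation":[0,0,0]},{"claw":0,"delta_pos":[0,0,-0.03],"rotation":[0,0,0]},{"claw":0,"delta_pos":[0,0,-0.03],"rotation":[0,0,0]}]'; python3 go.py 475 -224.5 102.5
python3 -m pendant '[{"claw":0,"delta_pos":[0,0,0.014],"rotation":[0,0,0]},{"claw":0,"delta_pos":[0,0,0.025],"rotation":[0,0,0]},{"claw":0,"delta_pos":[0,0,0.03],"rotation":[0,0,0]},{"claw":0,"delta_pos":[0,0,0.03],"rotation":[0,0,0]},{"claw":0,"delta_pos":[0,0,0.03],"rotation":[0,0,0]}]';  python3 -m pendant '[{"claw":0,"delta_pos":[0,0,-0.02],"rotation":[0,0,0]},{"claw":0,"delta_pos":[0,0,-0.06],"rotation":[0,0,0]},{"claw":0,"delta_pos":[0,0,-0.1],"rotation":[0,0,0]},{"claw":0,"delta_pos":[0,0,-0.1],"rotation":[0,0,0]},{"claw":0,"delta_pos":[0,0,-0.1],"rotation":[0,0,0]}]'; python3 go.py 475 -224.5 102.5
python3 - <<'E'
from h import *
s=manip.camera("scene")[:,:,::-1]
f=lambda im,x,y,w=80,h=60:cv2.resize(im[y-h//2:y+h//2,x-w//2:x+w//2],(400,300),interpolation=cv2.INTER_CUBIC)
cv2.imwrite("pics/up5.png",np.hstack([f(s,228,156),f(s,342,225)]))
cv2.imwrite("pics/up5full.png",s)
E
```

```text
clock: 6.8
eef_pos: [476.1, -225.0, 104.0]
eef_rot: [-3.14, 0.01, 2.796]
wrist_force: [-5.8, 2.3, 25.8]
finger_gap: 0.4
clock: 7.3
eef_pos: [475.4, -224.7, 132.9]
eef_rot: [-3.14, 0.008, 2.796]
wrist_force: [0.7, -0.3, 0.6]
finger_gap: 0.5
7.3 [ 475.40074949 -224.68549452  132.90007441] [-3.13970211  0.00831159  2.79550733] [ 0.73271864 -0.26105759  0.60694542] 0.5306221002368238 tool delta mm [ 0.7  0.1 30.4]
clock: 7.92
eef_pos: [476.3, -225.2, 104.0]
eef_rot: [-3.139, 0.011, 2.796]
wrist_force: [-4.7, 2.5, 26.9]
finger_gap: 0.3
clock: 8.55
eef_pos: [474.9, -224.3, 202.2]
eef_rot: [-3.14, 0.008, 2.796]
wrist_force: [-0.1, -0.6, -1.0]
finger_gap: 0.5
8.55 [ 474.86601563 -224.29961958  202.16375429] [-3.13976198  0.00832836  2.79556766] [-0.14746461 -0.60014204 -1.04748423] 0.5487785492499668 tool delta mm [ 0.6  0.  99.7]
```

View pics/up5.png

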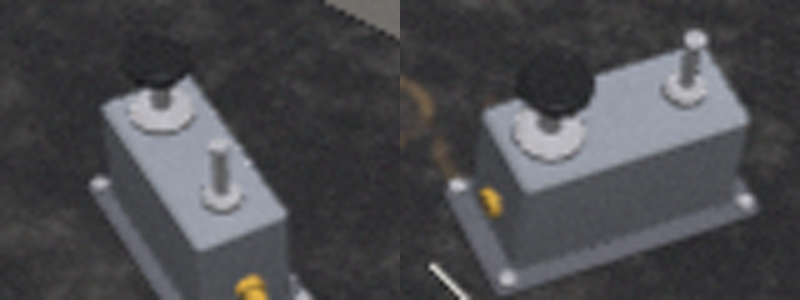

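View pics/up5full.png

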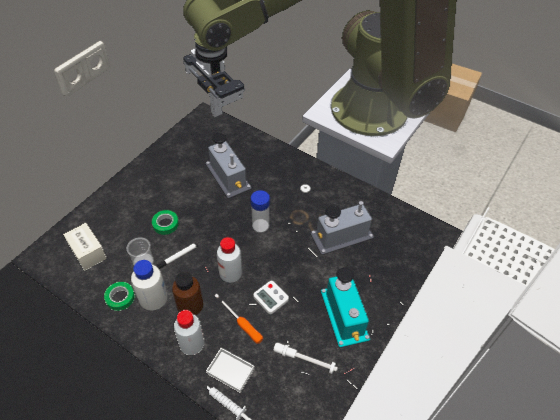

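The pin on A now looks as tall as B's: head to collar is about 50 crop pixels on both. More strokes do no harm, so I'll add one for certainty and then measure again.

```bash
python3 -m pendant '[{"claw":0,"delta_pos":[0,0,0.05],"rotation":[0,0,0]},{"claw":0,"delta_pos":[0,0,0.07],"rotation":[0,0,0]},{"claw":0,"delta_pos":[0,0,0.085],"rotation":[0,0,0]},{"claw":0,"delta_pos":[0,0,0.095],"rotation":[0,0,0]},{"claw":0,"delta_pos":[0,0,0.0995],"rotation":[0,0,0]},{"claw":0,"delta_pos":[0,0,0.0995],"rotation":[0,0,0]},{"claw":0,"delta_pos":[0,0,0.0995],"rotation":[0,0,0]}]';  python3 -m pendant '[{"claw":0,"delta_pos":[0,0,-0.02],"rotation":[0,0,0]},{"claw":0,"delta_pos":[0,0,-0.06],"rotation":[0,0,0]},{"claw":0,"delta_pos":[0,0,-0.1],"rotation":[0,0,0]},{"claw":0,"delta_pos":[0,0,-0.1],"rotation":[0,0,0]},{"claw":0,"delta_pos":[0,0,-0.1],"rotation":[0,0,0]}]'; python3 go.py 475 -224.5 102.5
python3 - <<'E'
from h import *
s=manip.camera("scene")[:,:,::-1]
f=lambda im,x,y,w=40,h=30:cv2.resize(im[y-h//2:y+h//2,x-w//2:x+w//2],(400,300),interpolation=cv2.INTER_CUBIC)
old=cv2.imread("pics/up5full.png")
cv2.imwrite("pics/up6.png",np.vstack([np.hstack([f(s,232,160),f(s,360,208)]),np.hstack([f(old,232,160),f(s,220,150)])]))
first=cv2.imread("pics/scene0.png")
for p in ([505,-157,88],[505,-157,120],[505,-157,123.5]): print(proj("scene",p))
for n,(x,y) in dict(blue=(261,212),rinse=(229,260),filt=(305,188),B=(342,225)).items():
    print(n,np.abs(s[y-25:y+25,x-15:x+15].astype(int)-first[y-25:y+25,x-15:x+15]).mean())
E
```

```text
clock: 9.48
eef_pos: [475.0, -224.4, 104.0]
eef_rot: [-3.14, 0.007, 2.796]
wrist_force: [-15.0, 6.9, 29.8]
finger_gap: 0.8
clock: 10.1
eef_pos: [474.1, -223.9, 202.8]
eef_rot: [-3.14, 0.005, 2.796]
wrist_force: [0.2, -0.4, -1.1]
finger_gap: -0.1
10.1 [ 474.09505306 -223.8845361   202.78674941] [-3.14007436  0.00537737  2.79563106] [ 0.23459764 -0.403231   -1.07297845] -0.06540839067648431 tool delta mm [-5.000e-01 -1.000e-01  1.003e+02]
(np.float64(232.07072283362533), np.float64(162.73485670593936))
(np.float64(231.43349953880104), np.float64(154.4237577031534))
(np.float64(231.3624043699794), np.float64(153.49648622470028))
blue 2.2104444444444447
rinse 2.0197777777777777
filt 2.3744444444444444
B 1.9744444444444444
```

View pics/up6.png

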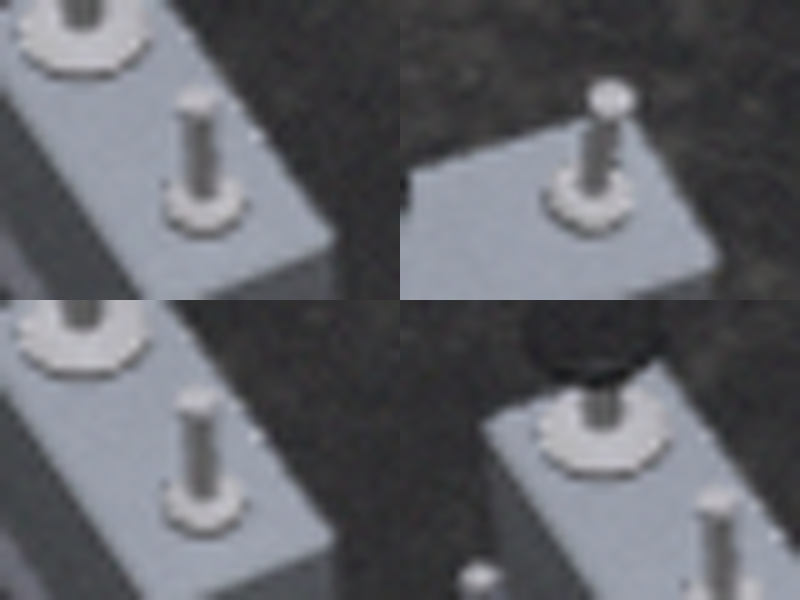

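The pin did not move between strokes 5 and 6: its head stays at crop (197,100), which matches the height of B's. So it is at its end. The plunger is up, and nothing changed around the bottles, the filter or pump B, so I'm handing in.

```bash
python3 -c "
from cell import manip
print(manip.sign_off())"
```

```text
the job is handed in; nothing more can be done
None
```

The unprimed grey pump (top view (377,243)) is pumped: its pin now stands as far out as on the primed pump, and the plunger is back up. I pressed it from above with closed fingertips in six full strokes. Each one bottomed at tip z = 104 mm and was released fully, with the fingers lifting clear afterwards. The job was handed in at about 10 s.

- **Pin height:** it was identical in the pictures after strokes 5 and 6 and matched the primed pump's pin, so it has reached its end.
- **Everything else:** in the scene picture, nothing changed around the primed pump, the two bottles and the filter. The gripper ended free at z of about 203 mm, with about 1 N on the wrist.
- **Forces:** stroke 2 bottomed harder than intended, at about 39 N on the fingertips; I eased the later strokes to about 26–30 N vertically (up to 34 N in all). Stroke 1 first stopped at 17.6 mm and was pressed on to the bottom before release.

No check failed.

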